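Scan the tin and start its mixer

ROBOT

A 7-joint arm with a two-finger parallel gripper is mounted at the origin on the work surface. World frame = base frame: x ahead of the robot, y to its left, z up, the work surface at z = 0. Lengths are in m, angles in rad, forces in N, time in s.
With the tool pointing down it reaches from about 0.425 to 0.925 m from the base axis. Payload 6.8 kg.
Tool frame: the origin (TCP) lies on the centre line of the jaws, within the pads' length; the fingertips stand 17 mm ahead of it and the grasp point (between the pads) lies 2 mm behind it; z points along the fingers, x is the direction in which the jaws open and shut, and the axes are right-handed (so a half turn about z gives the same grasp; the last joint's range is limited). The gripper opens to 85 mm and grips with 20 to 120 N. Pads are 22 mm wide; open, the fingers measure 114 mm over their backs; the gripper's body (76 mm by 85 mm) begins 54 mm behind the grasp point. The pads swing forward as they close: fully open they stand 13 mm farther back than shut.
Start: joints at [1.213, 0.477, 0.022, 1.555, -0.011, 1.109, -0.083], TCP at [0.167, -0.654, 0.248] pointing down, gripper open.
Joint ranges: [-2.96, 2.96], [-0.34, 2.1], [-1.41, 1.46], [0.24, 2.44], [-1.37, 4.51], [0.17, 1.92], [-2.96, 2.96]. Speed limits (rad/s): [2.39, 2.39, 3.14, 3.14, 3.14, 3.14, 3.14].

INTERFACE

Orientations are given as a rotation vector (axis times angle).
In Python, from bench import r gives the robot as it stands.
- The arm moves only by the tool arm_command, never from a script. Its argument "increments" is a list of rows, each a list of 3 entries, a list of its own where there are three numbers: the shift along the world's x, y, z in m, then the turn, a rotation vector about the world's x, y, z in rad, then the opening in per cent of the stroke, from 0 (shut) to 100 (fully open). A call has 1 to 10 rows; each row is the pose to reach, as a shift and turn from the pose commanded when the call began; what a row does not reach only later rows make up. A row lasts 1/10 s, in which the tool goes at most 50 mm and 8.59 degrees, less where a joint would pass 70% of its speed; a pose out of reach is approached as far as the arm can. A call with a gripper value outside its range is refused whole. The fingers move at their own pace and stop on an object; "newtons" is the grip in N (left out, the last holds). Time passes only in rows, so rows that repeat a pose let the fingers close. It gives the time, the measured TCP pose, the force and the opening at its end, in the units of the state.
- r.get_obs(): the state, without advancing time (a new reading comes with each control period).
- r.grab_frame(name): name is "scene" or "top"; returns the picture (400x640x3 uint8, blue, green, red); there is no depth.
- r.camera_model(name): a dict with "camera_matrix" (3x3 intrinsics, pixels), "D" ([k1, k2, p1, p2, k3] as OpenCV has them; the pictures are not rectified), "camera_from_world" (4x4, takes a point from world to camera coordinates). Camera axes: x right, y down, z forward; pixel columns grow to the right and rows downward; lengths in m; the calibration is good to about 2 mm. A picture is of the moment at which its call begins. camera_model takes no time and is no camera call.
- r.hand_in(): hands the job in, once; it reports no verdict.
The state is a dict: "clock": time; "joints": joint angles; "qvel": joint speeds; "tau": joint torques, N m; "tcp_pos": TCP position; "orientation": TCP orientation; "contact_force": force on the tool from outside, world axes, zero at the start; "moment": the same for the moment, N m; "grip_width": finger opening in m.
Only numpy, scipy, OpenCV 4.12 (cv2) and the standard library are available. Lean on these libraries where they do the work, as an engineer would, in place of code of your own. Each camera call takes 0.05 s, during which the arm holds its last target. There are 200 camera calls.

TASK

One of the two tin mixers has a paint tin on its turntable. Pick up the hand scanner, hold it in the air aimed level and squarely at the middle of the barcode label on that tin, roughly 10 cm away, and keep it steady there for a full two seconds; then lay it back down, right way up, on its rubber mat. Finally start that mixer by turning its spring-loaded bar knob clockwise all the way to the stop, keeping it there for about a second, and letting go so that it springs right back; leave the tin where it is, do not turn the empty mixer's knob, and do not knock the things standing near them about.

Things in the scene. Friction and masses are not known exactly. Their poses are not given: they have to be found in the camera images.
- mixer_a: the mixer with the tin on it (else like the other; they may swap sides), fixed: low grey machine 190 x 270 mm (x, y), base top 50 mm up. Origin: centre of underside; front faces own -x. Turntable at own (10, 65) mm, top 54 mm up, with four 28 mm posts. Raised pod 170 x 118 mm centred at own (-5, -70), top 90 mm up, carries the knob at own (-40, -70)
- knob_a (a joint): the loaded mixer's knob, rad: 0 at rest, grows as it turns clockwise seen from above, stop at 1.2. A spring drives it back to 0 (0.1 Nm at rest to 0.34 Nm at the stop)
- knob_a_hub (a point): on the axis of the loaded mixer's knob, at half the height of its bar (124 mm above the bench). Black bar 110 mm long, 18 wide, 28 high (110 to 138 mm above the bench), centred on a vertical round hub 40 mm across, 20 high. The bar lies along this point's x axis, which at rest is the mixer's x axis; the point turns with the knob
- mixer_b: the empty mixer: same machine and axes as the loaded one, bare turntable; not to be used
- knob_b (a joint): the empty mixer's knob, same as the other, rad; must stay at rest
- tin: the paint tin on the loaded mixer: plain steel, 108 mm across, 110 mm high, 0.9 kg, loose. Origin: centre of its underside; the label is on its own -x side, z up. A white paper seal strip 24 mm wide runs from the label up over the rim to the middle of the lid, so from above it shows which way the label faces
- label (a point): middle of the tin's barcode label (white with black bars, about 68 mm round the tin, 56 mm high), on the tin's surface 60 mm above its underside (114 mm above the bench). Its -x axis points straight out of the label; the label faces roughly towards the robot, turned up to about 0.5 rad
- scanner: hand scanner lying on the mat, 0.18 kg, 130 mm long (own x), 32 mm high: grey body 38 mm wide (own y) from own x = -65 to 35 mm, then a black head 56 mm wide to x = 64 mm. Origin: on its underside at mid length; z up when right way up; grip across the grey body near own x = 0
- scanner_window (a point): centre of the scanner's window at the front of its head, 65 mm ahead of its origin and 17 mm above its underside; it looks along +x, axes as the scanner's
- mat: the thin black rubber mat, 160 x 100 x 3 mm (own x, y, z), fixed to the bench in front of the robot. Origin: centre of its underside
- tape: bystander: roll of masking tape lying flat, 104 mm across, 36 mm high. Origin: centre of its underside
- sanding_block: bystander: cork sanding block, 120 x 65 x 30 mm. Origin: centre of its underside
- spare_tin2: bystander: plain tin 80 mm across, 90 mm high, on the robot's right
- mixing_cup: bystander: white cup 90 mm across, 110 mm high, on the robot's left
Mind the look-alikes: they are no part of the job. Leave any blue look-alike of the tin alone.

How it is judged:
By the outcome, as a careful person would: the job done as asked, in the order asked, and still so for the second after the job is handed in, with the robot touching nothing.
It also fails if it takes over 67 s, if anything falls off the work surface, if the arm or the gripper's body presses on something with over 40 N, if the wrist force passes 120 N, or if a joint passes its speed limit or range.

## Working session

There is one attempt and no reset: what is moved stays moved. The work goes in short steps, Python scripts to look and compute and a tool call to move; the robot and the scene stay as the last step left them, time stands still between calls to the robot, and variables do not carry over. Pictures are saved under pics/ and viewed, about 8 in all and at most 12, crops included, and the job is handed in when it is done.

Besides the shell and the picture viewer there is one more tool, called as name([rows], argument=value, ...), one row to a line, values as JSON. arm_command: Moves the arm, as the interface text tells. Its arguments: {"type":"object","properties":{"increments":{"type":"array","items":{"type":"array"}},"newtons":{"type":"number"}},"required":["increments"]}

```bash
mkdir -p pics; ls
cat > h.py <<'E'
import numpy as np, cv2
from bench import r
def cast(name,u,v,z):
    m=r.camera_model(name);K=np.array(m["camera_matrix"]);D=np.array(m["D"]);T=np.array(m["camera_from_world"])
    p=cv2.undistortPoints(np.array([[[u,v]]],float),K,D)[0,0]
    R=T[:3,:3];c=-R.T@T[:3,3];d=R.T@np.array([p[0],p[1],1]);return c+d*(z-c[2])/d[2]
def proj(name,P):
    m=r.camera_model(name);K=np.array(m["camera_matrix"]);D=np.array(m["D"]);T=np.array(m["camera_from_world"])
    return cv2.projectPoints(np.array(P,float).reshape(-1,1,3),cv2.Rodrigues(T[:3,:3])[0],T[:3,3],K,D)[0][:,0]
E
python3 - <<'E'
from h import *
for n in("top","scene"):
    im=r.grab_frame(n);cv2.imwrite(f"pics/{n}0.png",im)
    T=np.array(r.camera_model(n)["camera_from_world"]);print(n,-T[:3,:3].T@T[:3,3],T[:3,:3].round(2).tolist())
print(r.get_obs())
E
```

```text
pics
top [0.43374909 0.01834982 2.02610595] [[-0.01, -1.0, 0.02], [-1.0, 0.01, -0.05], [0.05, -0.02, -1.0]]
scene [1.24494959 0.74045523 1.52228636] [[-0.7, 0.71, -0.0], [0.58, 0.57, -0.58], [-0.41, -0.41, -0.82]]
{'clock': 0.1, 'joints': array([ 1.21286588,  0.47772579,  0.02235196,  1.55633016, -0.01150208,
        1.10933706, -0.08309552]), 'qvel': array([ 2.58040123e-03, -2.64289127e-03,  2.93027085e-05, -2.75046691e-03,
       -6.10257582e-04,  1.11710895e-03,  5.87654116e-04]), 'tau': array([ 4.58409646e-03, -5.97758532e+01,  1.61376223e+00, -2.81955385e+01,
        1.28695305e-02,  5.05054806e-03,  2.65846916e-05]), 'tcp_pos': array([ 0.16674765, -0.65355624,  0.24742698]), 'orientation': array([-2.48018735e+00,  1.92677466e+00,  2.18754166e-03]), 'contact_force': array([ 0.10438879, -0.09904639, -1.19703168]), 'moment': array([ 0.02321788, -0.02353078,  0.01827569]), 'grip_width': 0.08519125253494941}
```

View pics/top0.png

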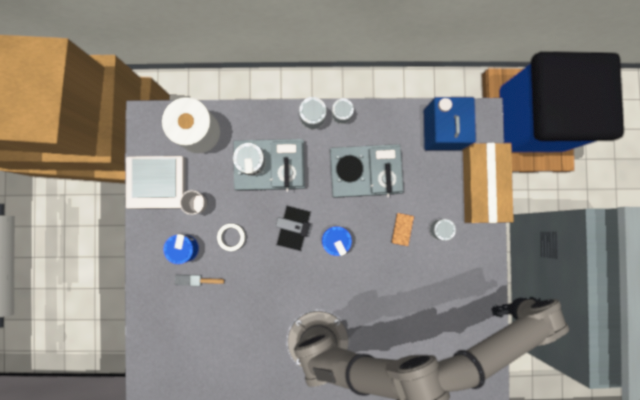

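View pics/scene0.png

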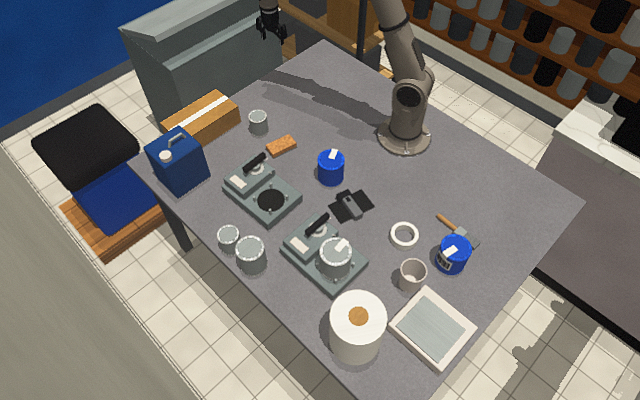

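Top view: the loaded mixer is on the left with its steel tin at (249,157) and knob at (287,173). The empty mixer is at (367,170), and the scanner is on the mat at (292,227). Tin look-alikes are the blue tins at (181,248) and (337,240), plus plain tins at (313,110), (343,109) and (445,229). I choose the steel tin with a seal strip at (249,157). Next is one close crop to check it and measure.

Run:
```python
from h import *
im=cv2.imread("pics/top0.png");s=cv2.imread("pics/scene0.png")
a=cv2.resize(im[130:260,220:320],None,fx=4.5,fy=4.5,interpolation=cv2.INTER_CUBIC)
b=cv2.resize(s[180:300,270:385],None,fx=3,fy=3,interpolation=cv2.INTER_CUBIC)
o=np.zeros((585,800,3),np.uint8);o[:,:450]=a;o[:360,450:795]=b;cv2.imwrite("pics/crop1.png",o)
for n,u,v,z in [("top",249,157,.164),("top",287,173,.138),("top",291,227,.03),("scene",336,244,.164)]:print(n,u,v,cast(n,u,v,z).round(3))
```

```text
top 249 157 [0.696 0.242 0.164]
top 287 173 [0.639 0.107 0.138]
top 291 227 [0.443 0.098 0.03 ]
scene 336 244 [0.674 0.231 0.164]
```

View pics/crop1.png

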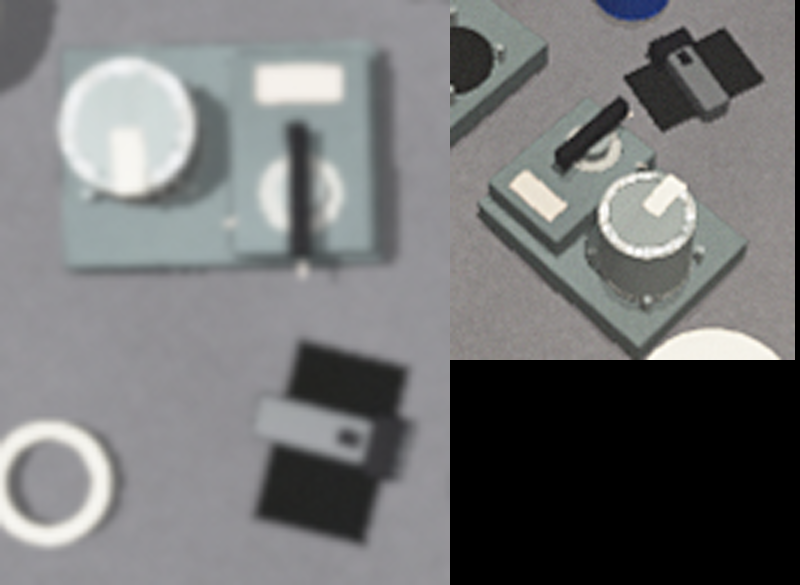

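Confirmed: the steel tin has a seal strip pointing roughly towards the robot (-x). The scanner's head points to about -y. The loaded knob is at crop (298,190). Now for the precise values.

```bash
python3 - <<'E'
from h import *
top=cv2.imread("pics/top0.png");sc=cv2.imread("pics/scene0.png")
c=lambda x,y,z:cast("top",220+(x+.5)/4.5-.5,130+(y+.5)/4.5-.5,z)
cs=lambda x,y,z:cast("scene",270+(x-450+.5)/3-.5,180+(y+.5)/3-.5,z)
f=lambda p:p.round(4)
m=np.array([c(*p,.003) for p in[(303,342),(408,367),(363,545),(255,517)]]);print("mat",f(m),f(m.mean(0)),np.linalg.norm(m[0]-m[3]),np.linalg.norm(m[0]-m[1]))
print("mix base corners",[f(c(*p,.05)) for p in[(62,48),(70,268)]])
print("pod corners", [f(c(*p,.09)) for p in[(236,43),(380,42),(382,258),(236,258)]])
print("knob ends",f(c(297,122,.138)),f(c(298,262,.138)))
lid=[c(*p,.164) for p in[(58,127),(197,127),(127,57),(127,198)]];print("lid",f(np.array(lid)),f(np.mean(lid,0)))
# strip: warm white mask in both
for n,im,(x0,x1,y0,y1) in(("top",top,(235,265,143,176)),("scene",sc,(318,355,233,270))):
    a=cv2.resize(im[y0:y1,x0:x1],None,fx=8,fy=8,interpolation=cv2.INTER_CUBIC).astype(int)
    k=((a[...,2]-a[...,0]>6)&(a.min(2)>170)).astype(np.uint8)
    cv2.imwrite(f"pics/m_{n}.png",k*255)
    cn=max(cv2.findContours(k,0,1)[0],key=cv2.contourArea);bx=cv2.boxPoints(cv2.minAreaRect(cn))
    print(n,cv2.contourArea(cn)/64,[f(cast(n,x0+(q[0]+.5)/8-.5,y0+(q[1]+.5)/8-.5,.164)) for q in bx])
    M=cv2.moments(cn);q=(M['m10']/M['m00'],M['m01']/M['m00']);print(" centroid",f(cast(n,x0+(q[0]+.5)/8-.5,y0+(q[1]+.5)/8-.5,.164)))
# scanner grey body & head
a=cv2.resize(top[210:250,268:318],None,fx=8,fy=8,interpolation=cv2.INTER_CUBIC)
g=a.min(2);hue=g
k=((g>125)).astype(np.uint8);
print("scanner pts")
for nm,p in dict(tailL=(260,398),tailR=(254,430),bodyR1=(375,420),bodyR2=(360,464),headF1=(413,422),headF2=(400,480)).items():print(nm,f(c(*p,.033)))
for nm,p in dict(tail1=(697,112),tail2=(727,104),head1=(650,45),head2=(690,28)).items():print("scene",nm,f(cs(*p,.035)))
E
python3 - <<'E'
import cv2,numpy as np
t=cv2.imread("pics/top0.png")
a=cv2.resize(t[205:255,270:316],None,fx=11,fy=11,interpolation=cv2.INTER_CUBIC)
b=cv2.imread("pics/m_top.png");c=cv2.imread("pics/m_scene.png")
o=np.zeros((600,800,3),np.uint8);o[:550,:506]=a;o[:b.shape[0],506:506+b.shape[1]]=b;o[290:290+c.shape[0],503:503+c.shape[1]]=c[:310,:297]
cv2.imwrite("pics/crop2.png",o)
E
```

```text
mat [[0.5265 0.1141 0.003 ]
 [0.5039 0.0235 0.003 ]
 [0.3507 0.0639 0.003 ]
 [0.3758 0.1568 0.003 ]] [0.4392 0.0896 0.003 ] 0.15658347131233138 0.09340377602815618
mix base corners [array([0.7769, 0.3151, 0.05  ]), array([0.589 , 0.3086, 0.05  ])]
pod corners [array([0.7726, 0.164 , 0.09  ]), array([0.7724, 0.0439, 0.09  ]), array([0.5916, 0.0439, 0.09  ]), array([0.5928, 0.165 , 0.09  ])]
knob ends [0.6991 0.1112 0.138 ] [0.5851 0.1113 0.138 ]
lid [[0.6933 0.3013 0.164 ]
 [0.6922 0.19   0.164 ]
 [0.7492 0.2459 0.164 ]
 [0.6357 0.2462 0.164 ]] [0.6926 0.2458 0.164 ]
top 11.671875 [array([0.6411, 0.2566, 0.164 ]), array([0.6578, 0.235 , 0.164 ]), array([0.6457, 0.2258, 0.164 ]), array([0.6291, 0.2474, 0.164 ])]
 centroid [0.6436 0.239  0.164 ]
scene 130.453125 [array([0.692 , 0.2325, 0.164 ]), array([0.6357, 0.2267, 0.164 ]), array([0.6378, 0.2839, 0.164 ]), array([0.6933, 0.2888, 0.164 ])]
 centroid [0.6633 0.2482 0.164 ]
scanner pts
tailL [0.4777 0.1497 0.033 ]
tailR [0.4506 0.155  0.033 ]
bodyR1 [0.458 0.052 0.033]
bodyR2 [0.4207 0.0651 0.033 ]
headF1 [0.4559 0.0197 0.033 ]
headF2 [0.4067 0.0312 0.033 ]
scene tail1 [0.4924 0.1447 0.035 ]
scene tail2 [0.4567 0.1636 0.035 ]
scene head1 [0.4593 0.0302 0.035 ]
scene head2 [0.4021 0.0486 0.035 ]
```

View pics/crop2.png

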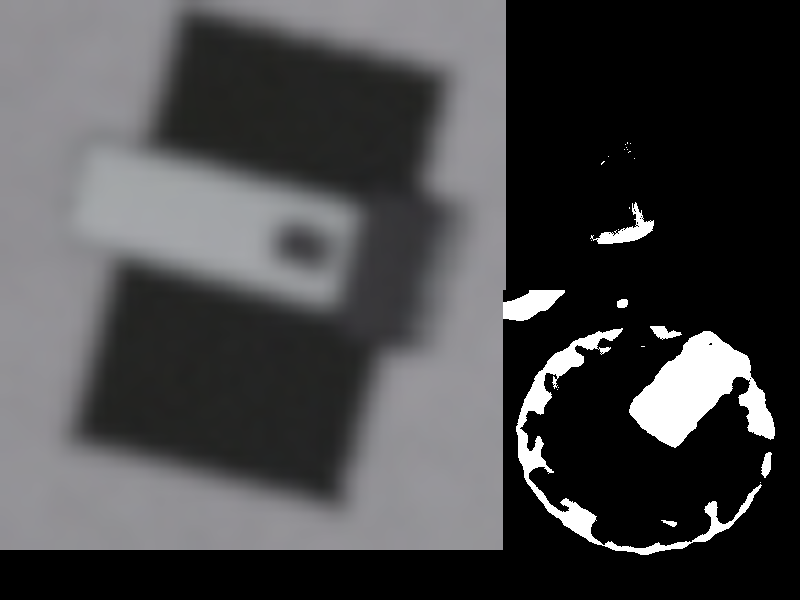

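The crop shows the scanner with tail corners (90,147) and (72,235), and head front from (455,208) to (425,350). The scene mask shows a clean strip rectangle running from (652,428) to (726,350). Next I work out the label yaw and the move to the scanner.

Run:
```python
from h import *
f=lambda p:p.round(4)
q=lambda x,y,z:cast("scene",318+(x-503+.5)/8-.5,233+(y-290+.5)/8-.5,z)
P=[q(*p,.164) for p in[(630,410),(675,447),(700,335),(748,372)]]
print("strip",f(np.array(P)))
for a,b in((0,2),(1,3)):d=P[a]-P[b];print("yaw edge",np.arctan2(d[1],d[0]))
d=P[1]-P[0];print("inner end perp",np.arctan2(d[1],d[0])-np.pi/2, np.linalg.norm(d), "inner mid",f((P[0]+P[1])/2))
lid=np.array([q(*p,.164)[:2] for p in[(517,435),(774,440),(590,345),(645,553),(560,525),(745,515)]])
A=np.c_[2*lid,np.ones(len(lid))];s=np.linalg.lstsq(A,(lid**2).sum(1),rcond=None)[0];print("lid c",f(s[:2]),"r",np.sqrt(s[2]+s[0]**2+s[1]**2))
c=lambda x,y,z:cast("top",220+(x+.5)/4.5-.5,130+(y+.5)/4.5-.5,z)
for pp in((110,127),(143,127),(112,190),(146,190)):print("topstrip",f(c(*pp,.165)))
g=lambda x,y,z:cast("top",270+(x+.5)/11-.5,205+(y+.5)/11-.5,z)
S=[g(*p,.034) for p in((90,147),(72,235),(363,205),(343,312))]
for a,b in((0,2),(1,3)):d=S[b]-S[a];print("scan yaw",np.arctan2(d[1],d[0]))
print("tail mid",f((S[0]+S[1])/2),"body end mid",f((S[2]+S[3])/2))
```

```text
strip [[0.6897 0.2345 0.164 ]
 [0.6891 0.2598 0.164 ]
 [0.6432 0.2305 0.164 ]
 [0.642  0.257  0.164 ]]
yaw edge 0.08668139321002116
yaw edge 0.05915666960783539
inner end perp 0.024495985745247584 0.025269667320501572 inner mid [0.6894 0.2472 0.164 ]
lid c [0.6956 0.2495] r 0.052240390548365614
topstrip [0.6928 0.2595 0.165 ]
topstrip [0.6925 0.2331 0.165 ]
topstrip [0.6421 0.258  0.165 ]
topstrip [0.6418 0.2309 0.165 ]
scan yaw -1.7906842307447353
scan yaw -1.858079389032817
tail mid [0.463  0.1516 0.034 ] body end mid [0.4385 0.0572 0.034 ]
```

arm_command([
  [[0.1,0.15,0.0],[0,0,0.3],100],
  [[0.2,0.25,0.0],[0,0,0.6],100],
  [[0.3,0.35,0.0],[0,0,1.07],100],
  [[0.3,0.35,0.0],[0,0,1.07],100],
  [[0.3,0.35,0.0],[0,0,1.07],100],
  [[0.3,0.45,0.0],[0,0,1.07],100],
  [[0.3,0.5,0.0],[0,0,1.07],100],
  [[0.3,0.55,0.0],[0,0,1.07],100],
  [[0.3,0.6,0.0],[0,0,1.07],100],
  [[0.3,0.6,0.0],[0,0,1.07],100],
])

```text
clock: 1.1
tcp_pos: [0.4155, -0.2273, 0.2482]
orientation: [3.117, -0.393, -0.0]
contact_force: [0.6, 0.2, -0.4]
grip_width: 0.0856
```

arm_command([
  [[0.03,0.05,0],[0,0,0],100],
  [[0.03,0.1,0],[0,0,0],100],
  [[0.03,0.15,0],[0,0,0],100],
  [[0.03,0.2,-0.01],[0,0,0],100],
  [[0.03,0.24,-0.03],[0,0,0],100],
  [[0.03,0.28,-0.05],[0,0,0],100],
  [[0.03,0.31,-0.08],[0,0,0],100],
  [[0.03,0.316,-0.11],[0,0,0],100],
  [[0.03,0.316,-0.13],[0,0,0],100],
  [[0.03,0.316,-0.13],[0,0,0],100],
])

```text
clock: 2.1
tcp_pos: [0.4432, 0.0866, 0.1159]
orientation: [3.116, -0.391, -0.009]
contact_force: [-0.5, -0.3, 0.7]
grip_width: 0.0852
```

arm_command([
  [[0.001,0.0,0],[0,0,0],100],
  [[0.001,0,-0.02],[0,0,0],100],
  [[0.001,0,-0.04],[0,0,0],100],
  [[0.001,0,-0.06],[0,0,0],100],
  [[0.001,0,-0.075],[0,0,0],100],
  [[0.001,0,-0.085],[0,0,0],100],
  [[0.001,0,-0.085],[0,0,0],100],
  [[0.001,0,-0.085],[0,0,0],100],
])

```text
clock: 2.9
tcp_pos: [0.4472, 0.0867, 0.0342]
orientation: [-3.117, 0.394, -0.002]
contact_force: [-0.1, -0.2, -0.1]
grip_width: 0.0855
```

Run:
```python
from h import *
for n in("top","scene"): cv2.imwrite(f"pics/{n}1.png",r.grab_frame(n))
a=cv2.imread("pics/scene1.png")[120:260,280:440];b=cv2.imread("pics/top1.png")[170:270,240:340]
o=np.zeros((420,800,3),np.uint8);o[:,:480]=cv2.resize(a,(480,420));o[:320,480:]=cv2.resize(b,(320,320));cv2.imwrite("pics/c3.png",o)
s=r.get_obs();print(s["tcp_pos"],s["joints"])
```

```text
[0.44727781 0.08679404 0.03426023] [ 0.0828784   0.51594548 -0.49380312  2.19474891  0.47939715  0.53256713
 -1.02702067]
```

View pics/c3.png

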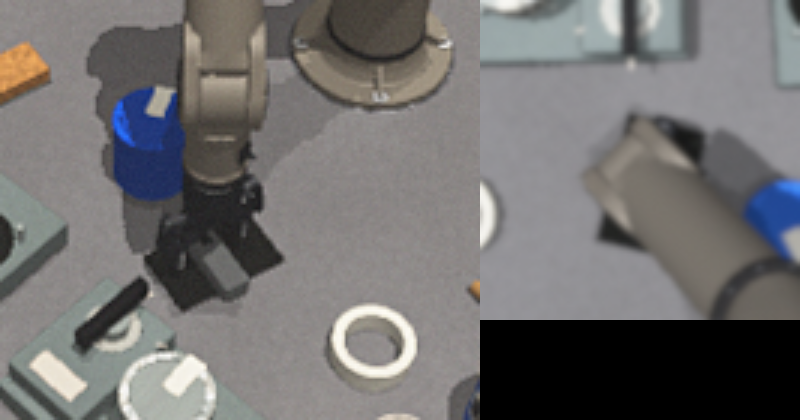

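Both fingers straddle the grey body around mid-length, and the blue tin is clear of the hand. Now lower and grip.

arm_command([
  [[0,0.001,-0.005],[0,0,0],100],
  [[0,0.001,-0.009],[0,0,0],100],
  [[0,0.001,-0.009],[0,0,0],60],
  [[0,0.001,-0.009],[0,0,0],45],
  [[0,0.001,-0.009],[0,0,0],30],
  [[0,0.001,-0.009],[0,0,0],30],
  [[0,0.001,-0.009],[0,0,0],30],
  [[0,0.001,-0.009],[0,0,0],30],
], newtons=50)

```text
clock: 3.8
tcp_pos: [0.4466, 0.0878, 0.0246]
orientation: [-3.117, 0.393, -0.001]
contact_force: [-0.6, 0.2, 5.0]
grip_width: 0.0369
```

arm_command([
  [[0,0,0.01],[0,0,0],30],
  [[0,0,0.03],[0,0,0],30],
  [[0,0,0.055],[0,0,0],30],
  [[0,0.005,0.08],[0,0,0.1],30],
  [[0,0.015,0.094],[0,0,0.2],30],
  [[0,0.03,0.094],[0,0,0.32],30],
  [[0,0.05,0.094],[0,0,0.44],30],
  [[0,0.07,0.094],[0,0,0.56],30],
  [[0,0.085,0.094],[0,0,0.68],30],
  [[0,0.1,0.094],[0,0,0.8],30],
])

```text
clock: 4.8
tcp_pos: [0.4461, 0.1881, 0.1186]
orientation: [3.021, 0.86, -0.001]
contact_force: [-0.5, -0.8, -2.5]
grip_width: 0.0371
```

```bash
python3 -c "
from h import *
s=r.get_obs();print(s['joints'],s['tcp_pos'],s['orientation'],s['grip_width'])"
```

```text
[ 0.12965139  0.463205   -0.80053205  2.07555298  0.46906914  0.7889079
 -0.40410299] [0.44606082 0.18811727 0.11858453] [ 3.02147652e+00  8.59520400e-01 -6.77523375e-04] 0.03709035853103709
```

arm_command([
  [[0.003,0.01,0],[0,0,0.12],30],
  [[0.006,0.02,0],[0,0,0.24],30],
  [[0.01,0.03,0],[0,0,0.36],30],
  [[0.014,0.04,0],[0,0,0.48],30],
  [[0.018,0.048,0],[0,0,0.6],30],
  [[0.022,0.048,0],[0,0,0.72],30],
  [[0.026,0.048,0],[0,0,0.84],30],
  [[0.029,0.048,0],[0,0,0.96],30],
  [[0.029,0.048,0],[0,0,1.06],30],
  [[0.029,0.048,0],[0,0,1.066],30],
])

```text
clock: 5.8
tcp_pos: [0.4753, 0.2351, 0.1182]
orientation: [-2.171, -2.27, 0.002]
contact_force: [-0.7, -0.2, -2.1]
grip_width: 0.037
```

Run:
```python
from h import *
for n in("top","scene"): cv2.imwrite(f"pics/{n}2.png",r.grab_frame(n))
a=cv2.imread("pics/scene2.png")[180:300,270:430];b=cv2.imread("pics/top2.png")[130:250,220:320]
o=np.zeros((400,800,3),np.uint8);o[:345,:460]=cv2.resize(a,(460,345),interpolation=2);o[:400,465:465+333]=cv2.resize(b,(333,400),interpolation=2);cv2.imwrite("pics/c4.png",o)
s=r.get_obs();print(s["tcp_pos"],s["orientation"],s["joints"])
for p in[(.54,.2393,.114),(.54,.24+.019,.097),(.64,.2443,.114)]:print(proj("scene",p),proj("top",p))
```

```text
[0.47524462 0.23529784 0.11831018] [-2.17461064e+00 -2.26697872e+00  9.45935591e-04] [ 0.19658356  0.62762257 -1.01501472  1.96355317  0.66979762  0.9327326
  0.451552  ]
[[363.6000978  228.83261675]] [[251.47421802 200.92332383]]
[[367.39220103 234.66538868]] [[246.70120759 201.22659502]]
[[345.26303091 247.36437444]] [[250.00381707 173.88602742]]
```

View pics/c4.png

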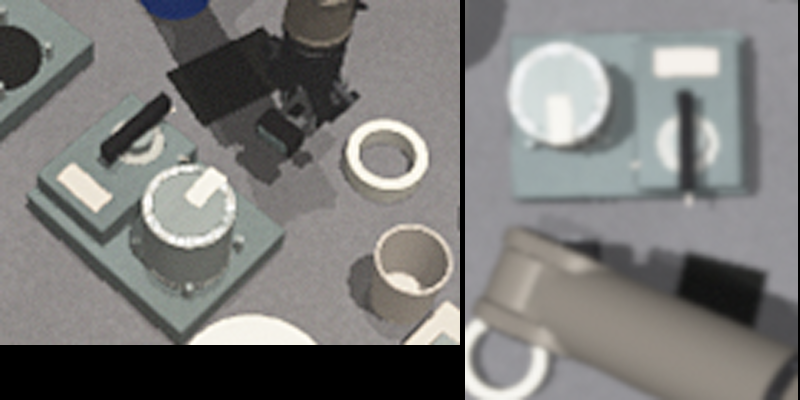

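Run:
```python
from h import *
a=cv2.imread("pics/scene2.png")[205:255,335:395];b=cv2.imread("pics/top2.png")[188:218,230:275]
o=np.zeros((600,800,3),np.uint8);o[:400,:480]=cv2.resize(a,None,fx=8,fy=8,interpolation=2)
o[:210,485:800]=cv2.resize(b,None,fx=7,fy=7,interpolation=2)
cv2.imwrite("pics/c5.png",cv2.convertScaleAbs(o,alpha=1.6))
# predicted head corners in crop coordinates
R=np.array([[np.cos(.05),-np.sin(.05)],[np.sin(.05),np.cos(.05)]])
for x,y,z in[(65,28,32),(65,-28,32),(65,28,2),(65,-28,2),(36,28,32),(36,-28,32),(65,0,17)]:
    p=[*(np.array([.4753,.2353])+R@[x/1e3,y/1e3]),.0967+z/1e3]
    s=proj("scene",p)[0];t=proj("top",p)[0]
    print((x,y,z),((s-[335,205]+.5)*8-.5).round(),((t-[230,188]+.5)*7-.5+[485,0]).round())
```

```text
(65, 28, 32) [283. 213.] [583.  95.]
(65, -28, 32) [184. 140.] [690.  88.]
(65, 28, 2) [277. 248.] [590.  98.]
(65, -28, 2) [180. 175.] [696.  91.]
(36, 28, 32) [324. 170.] [586. 150.]
(36, -28, 32) [225.  99.] [693. 144.]
(65, 0, 17) [231. 194.] [640.  93.]
```

View pics/c5.png

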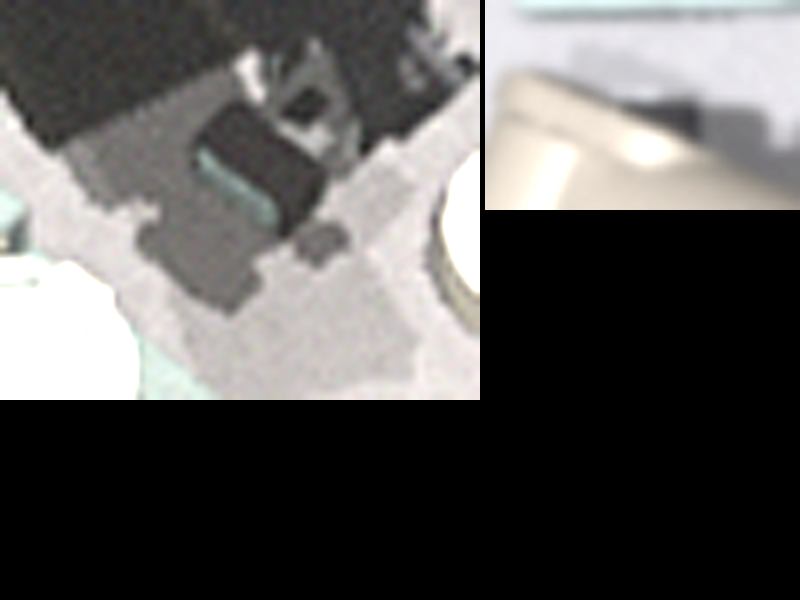

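The head sits where predicted to within about 5 mm, slightly back, with its face level and towards the label. I nudge +5 mm in x and +2 mm in y, then hold.

arm_command([
  [[0.003,0.001,0],[0,0,0],30],
  [[0.005,0.002,0],[0,0,0.005],30],
  [[0.005,0.002,0],[0,0,0.005],30],
  [[0.005,0.002,0],[0,0,0.005],30],
  [[0.005,0.002,0],[0,0,0.005],30],
  [[0.005,0.002,0],[0,0,0.005],30],
  [[0.005,0.002,0],[0,0,0.005],30],
  [[0.005,0.002,0],[0,0,0.005],30],
  [[0.005,0.002,0],[0,0,0.005],30],
  [[0.005,0.002,0],[0,0,0.005],30],
])

```text
clock: 6.9
tcp_pos: [0.4805, 0.2377, 0.1183]
orientation: [-2.166, -2.275, -0.0]
contact_force: [0.4, 0.4, -2.7]
grip_width: 0.0377
```

arm_command([
  [[0,0,0],[0,0,0],30],
  [[0,0,0],[0,0,0],30],
  [[0,0,0],[0,0,0],30],
  [[0,0,0],[0,0,0],30],
  [[0,0,0],[0,0,0],30],
  [[0,0,0],[0,0,0],30],
  [[0,0,0],[0,0,0],30],
  [[0,0,0],[0,0,0],30],
  [[0,0,0],[0,0,0],30],
  [[0,0,0],[0,0,0],30],
])

```text
clock: 7.9
tcp_pos: [0.4805, 0.2378, 0.1183]
orientation: [2.166, 2.275, 0.0]
contact_force: [-0.9, 1.2, -3.7]
grip_width: 0.0374
```

arm_command([
  [[0,0,0],[0,0,0],30],
  [[0,0,0],[0,0,0],30],
  [[0,0,0],[0,0,0],30],
  [[0,0,0],[0,0,0],30],
  [[0,0,0],[0,0,0],30],
  [[0,0,0],[0,0,0],30],
  [[0,0,0],[0,0,0],30],
  [[0,0,0],[0,0,0],30],
  [[0,0,0],[0,0,0],30],
  [[0,0,0],[0,0,0],30],
])

```text
clock: 8.9
tcp_pos: [0.4805, 0.2377, 0.1183]
orientation: [-2.166, -2.275, -0.0]
contact_force: [0.8, 0.8, -2.1]
grip_width: 0.0376
```

arm_command([
  [[-0.005,-0.01,0],[0,0,-0.1],30],
  [[-0.01,-0.025,0],[0,0,-0.22],30],
  [[-0.014,-0.04,0],[0,0,-0.34],30],
  [[-0.018,-0.055,0],[0,0,-0.46],30],
  [[-0.022,-0.07,0],[0,0,-0.58],30],
  [[-0.026,-0.085,0],[0,0,-0.7],30],
  [[-0.03,-0.1,0],[0,0,-0.82],30],
  [[-0.034,-0.115,0],[0,0,-0.94],30],
  [[-0.034,-0.13,0],[0,0,-1.06],30],
  [[-0.034,-0.14,0],[0,0,-1.18],30],
])

```text
clock: 9.9
tcp_pos: [0.4463, 0.0966, 0.1184]
orientation: [3.067, 0.677, -0.0]
contact_force: [0.1, -0.3, -1.5]
grip_width: 0.0372
```

arm_command([
  [[0,-0.005,0],[0,0,-0.12],30],
  [[0,-0.01,0],[0,0,-0.24],30],
  [[0,-0.01,0],[0,0,-0.36],30],
  [[0,-0.01,0],[0,0,-0.48],30],
  [[0,-0.01,0],[0,0,-0.6],30],
  [[0,-0.01,-0.01],[0,0,-0.69],30],
  [[0,-0.01,-0.03],[0,0,-0.69],30],
  [[0,-0.01,-0.05],[0,0,-0.69],30],
  [[0,-0.01,-0.065],[0,0,-0.69],30],
  [[0,-0.01,-0.075],[0,0,-0.69],30],
])

```text
clock: 10.9
tcp_pos: [0.4461, 0.0879, 0.0424]
orientation: [3.117, -0.391, -0.002]
contact_force: [-0.3, 0.3, -2.1]
grip_width: 0.0371
```

arm_command([
  [[0,0,-0.006],[0,0,0],30],
  [[0,0,-0.011],[0,0,0],30],
  [[0,0,-0.015],[0,0,0],30],
  [[0,0,-0.017],[0,0,0],30],
  [[0,0,-0.017],[0,0,0],30],
])

```text
clock: 11.4
tcp_pos: [0.4466, 0.0877, 0.0264]
orientation: [-3.117, 0.392, -0.0]
contact_force: [-0.1, -0.3, -2.7]
grip_width: 0.0371
```

arm_command([
  [[0,0,-0.001],[0,0,0],30],
  [[0,0,-0.0015],[0,0,0],30],
  [[0,0,-0.0015],[0,0,0],50],
  [[0,0,-0.0015],[0,0,0],65],
  [[0,0,-0.001],[0,0,0],85],
  [[0,0,0.0],[0,0,0],100],
  [[0,0,0.01],[0,0,0],100],
  [[0,0,0.03],[0,0,0],100],
  [[0,0,0.06],[0,0,0],100],
  [[0,0,0.1],[0,0,0],100],
])

```text
clock: 12.4
tcp_pos: [0.4453, 0.0876, 0.127]
orientation: [3.117, -0.391, -0.005]
contact_force: [0.7, -0.2, 0.4]
grip_width: 0.0855
```

arm_command([
  [[0,0,0.05],[0,0,0],100],
  [[0,0,0.1],[0,0,0.0],100],
  [[0.03,0.0,0.12],[0,0,0.15],100],
  [[0.06,0.0,0.12],[0,0,0.3],100],
  [[0.09,0.01,0.12],[0,0,0.45],100],
  [[0.12,0.01,0.12],[0,0,0.6],100],
  [[0.15,0.02,0.12],[0,0,0.75],100],
  [[0.18,0.02,0.12],[0,0,0.9],100],
  [[0.197,0.022,0.12],[0,0,1.05],100],
  [[0.197,0.022,0.12],[0,0,1.2],100],
])

```text
clock: 13.4
tcp_pos: [0.6452, 0.1095, 0.2465]
orientation: [-2.789, -1.443, -0.001]
contact_force: [-0.4, -0.5, -0.5]
grip_width: 0.0852
```

Run:
```python
from h import *
for n in("top","scene"): cv2.imwrite(f"pics/{n}3.png",r.grab_frame(n))
a=cv2.imread("pics/scene3.png")[130:290,230:430];b=cv2.imread("pics/top3.png")[130:260,220:340]
o=np.zeros((400,800,3),np.uint8);o[:,:500]=cv2.resize(a,(500,400),interpolation=2)[:,:500];o[:325,500:800]=cv2.resize(b,(300,325),interpolation=2);cv2.imwrite("pics/c6.png",o)
s=r.get_obs();print(s["tcp_pos"],s["orientation"],s["joints"])
```

```text
[0.64343724 0.10966602 0.24642713] [-2.79166031e+00 -1.43785233e+00  5.03730695e-04] [ 0.3189978   0.58265997 -0.85631825  1.56985883  0.46019763  1.20290405
  0.3272436 ]
```

View pics/c6.png

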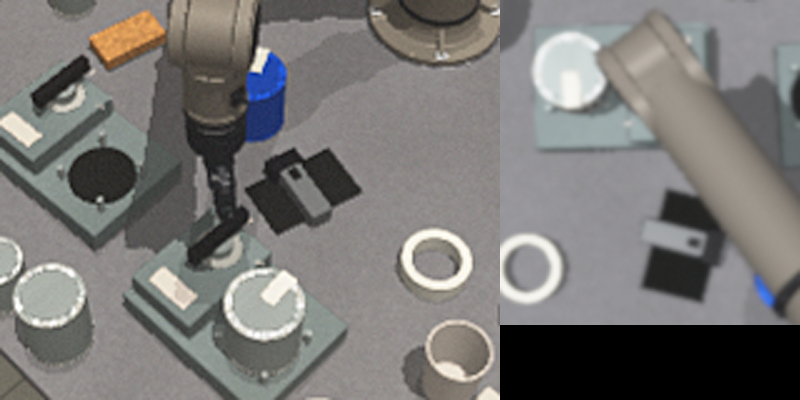

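The scanner is back on the mat right way up, aligned as before. Tin, knob and bystanders are unmoved. Now onto the loaded knob.

arm_command([
  [[0,0.001,0],[0,0,0.13],100],
  [[0,0.001,-0.01],[0,0,0.26],100],
  [[0,0.001,-0.02],[0,0,0.39],100],
  [[0,0.001,-0.03],[0,0,0.52],100],
  [[0,0.001,-0.04],[0,0,0.62],100],
  [[0,0.001,-0.055],[0,0,0.62],100],
  [[0,0.001,-0.07],[0,0,0.62],100],
  [[0,0.001,-0.085],[0,0,0.62],100],
  [[0,0.001,-0.09],[0,0,0.62],100],
  [[0,0.001,-0.09],[0,0,0.62],100],
])

```text
clock: 14.5
tcp_pos: [0.6429, 0.1106, 0.1552]
orientation: [-2.223, -2.219, 0.002]
contact_force: [0.1, -0.7, -0.3]
grip_width: 0.0856
```

Run:
```python
from h import *
a=r.grab_frame("scene");b=r.grab_frame("top")
o=np.zeros((500,800,3),np.uint8);o[:480,:560]=cv2.resize(a[170:290,260:400],(560,480),interpolation=2);o[:325,560:800]=cv2.resize(b[130:260,220:316],(240,325),interpolation=2);cv2.imwrite("pics/c7.png",o)
s=r.get_obs();print(s["tcp_pos"],s["orientation"],s["joints"])
cs=lambda x,y,z:cast("scene",270+(x-450+.5)/3-.5,180+(y+.5)/3-.5,z).round(4)
print("bar ends top scene",cs(563,157,.138),cs(624,103,.138))
```

```text
[0.64370084 0.11104797 0.15670833] [2.22272432e+00 2.21998676e+00 9.39493425e-04] [ 0.35795083  0.71931267 -0.93350473  1.64563588  0.63369422  1.10657471
  0.81667835]
bar ends top scene [0.6988 0.1181 0.138 ] [0.5962 0.116  0.138 ]
```

View pics/c7.png

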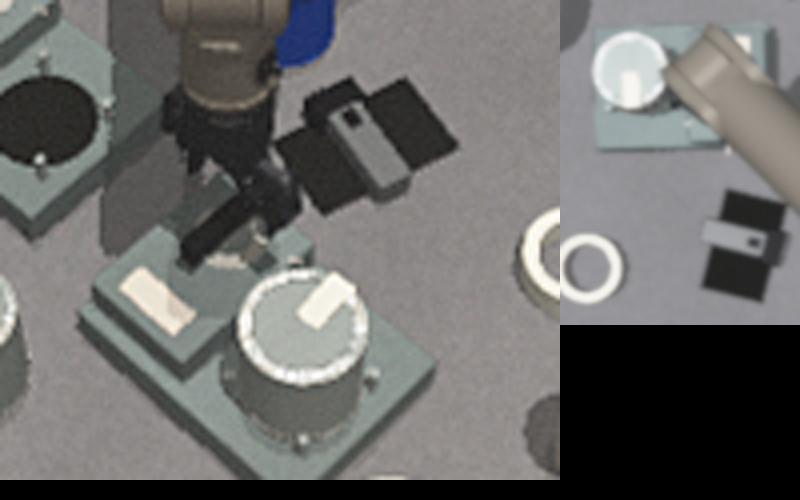

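The bar lies between the two open fingers, and the tin is clear. Lower and close gently, then read the force.

arm_command([
  [[0.001,0.001,-0.01],[0,0,0],100],
  [[0.001,0.001,-0.02],[0,0,0],100],
  [[0.001,0.001,-0.026],[0,0,0],60],
  [[0.001,0.001,-0.026],[0,0,0],40],
  [[0.001,0.001,-0.026],[0,0,0],30],
  [[0.001,0.001,-0.026],[0,0,0],15],
  [[0.001,0.001,-0.026],[0,0,0],15],
  [[0.001,0.001,-0.026],[0,0,0],15],
], newtons=20)

```text
clock: 15.4
tcp_pos: [0.6447, 0.1103, 0.1309]
orientation: [2.222, 2.218, -0.002]
contact_force: [-3.1, -4.9, 5.3]
grip_width: 0.0176
```

```bash
python3 -c "
from h import *
s=r.get_obs();print(s['contact_force'],s['moment'],s['tcp_pos'],s['orientation'],s['grip_width'])"
```

```text
[-3.07033741 -4.87421103  5.31284979] [-0.86456517  0.46534599  0.08142059] [0.64467361 0.11033541 0.13087777] [ 2.22215075  2.21831389 -0.00226602] 0.017596907243973697
```

arm_command([
  [[0,-0.002,0.001],[0,0,0],15],
  [[0,-0.002,0.001],[0,0,0],15],
  [[0,-0.002,0.001],[0,0,-0.1],15],
  [[0,-0.002,0.001],[0,0,-0.2],15],
  [[0,-0.002,0.001],[0,0,-0.3],15],
  [[0,-0.002,0.001],[0,0,-0.4],15],
], newtons=80)

```text
clock: 16.0
tcp_pos: [0.6446, 0.1101, 0.1311]
orientation: [-2.622, -1.73, -0.001]
contact_force: [1.7, 0.7, -3.3]
grip_width: 0.0163
```

arm_command([
  [[0,0,0],[0,0,-0.1],15],
  [[0,0,0],[0,0,-0.2],15],
  [[0,0,0],[0,0,-0.3],15],
  [[0,0,0],[0,0,-0.4],15],
  [[0,0,0],[0,0,-0.5],15],
  [[0,0,0],[0,0,-0.6],15],
  [[0,0,0],[0,0,-0.68],15],
  [[0,0,0],[0,0,-0.74],15],
])

```text
clock: 16.8
tcp_pos: [0.6446, 0.11, 0.1311]
orientation: [-3.07, -0.668, -0.001]
contact_force: [1.4, 0.1, -3.7]
grip_width: 0.0164
```

```bash
python3 -c "
from h import *
s=r.get_obs();print(s['contact_force'],s['moment'],s['tcp_pos'],s['orientation'],s['grip_width'],s['joints'])"
```

```text
[ 1.43804943  0.14480758 -3.70708034] [ 0.00424327 -0.40742981  0.40820204] [0.64456151 0.11004473 0.13111415] [-3.06978026e+00 -6.67542519e-01 -7.83942231e-04] 0.016402715823652967 [ 0.19970054  0.65685165 -0.66753258  1.6717018   0.47266547  0.97967481
 -0.20749079]
```

arm_command([
  [[0,0,0],[0,0,-0.04],15],
  [[0,0,0],[0,0,-0.07],15],
  [[0,0,0],[0,0,-0.09],15],
  [[0,0,0],[0,0,-0.09],15],
])

```text
clock: 17.2
tcp_pos: [0.6445, 0.11, 0.1312]
orientation: [3.095, 0.535, 0.001]
contact_force: [2.8, -0.6, -4.1]
grip_width: 0.0166
```

```bash
python3 -c "
from h import *
s=r.get_obs();print(s['contact_force'],s['moment'],s['tcp_pos'],s['orientation'],s['grip_width'])"
```

```text
[ 2.77130136 -0.55912844 -4.07477238] [-0.04041899 -0.66774449  1.42047101] [0.64454998 0.11004287 0.13115679] [3.09542193e+00 5.35167728e-01 8.77457574e-04] 0.016571119219736394
```

arm_command([
  [[0,0,0],[0,0,0],15],
  [[0,0,0],[0,0,0],15],
  [[0,0,0],[0,0,0],15],
  [[0,0,0],[0,0,0],15],
  [[0,0,0],[0,0,0],15],
  [[0,0,0],[0,0,0],15],
  [[0,0,0],[0,0,0],15],
  [[0,0,0],[0,0,0],15],
  [[0,0,0],[0,0,0],15],
])

```text
clock: 18.1
tcp_pos: [0.6445, 0.11, 0.1312]
orientation: [-3.096, -0.532, -0.0]
contact_force: [4.1, 2.4, -9.1]
grip_width: 0.0166
```

arm_command([
  [[0,0,0],[0,0,0],100],
  [[0,0,0],[0,0,0],100],
  [[0,0,0.02],[0,0,0],100],
  [[0,0,0.06],[0,0,0],100],
  [[0,0,0.1],[0,0,0],100],
  [[0,0,0.15],[0,0,0],100],
  [[-0.05,-0.05,0.18],[0,0,0],100],
  [[-0.08,-0.1,0.18],[0,0,0],100],
  [[-0.1,-0.15,0.18],[0,0,0],100],
  [[-0.1,-0.2,0.18],[0,0,0],100],
])

```text
clock: 19.1
tcp_pos: [0.5487, -0.0581, 0.312]
orientation: [3.095, 0.53, -0.001]
contact_force: [1.1, -0.4, 0.1]
grip_width: 0.0856
```

arm_command([
  [[0,-0.05,0],[0,0,0],100],
  [[0,-0.1,0],[0,0,0],100],
  [[0,-0.15,0],[0,0,0],100],
  [[0,-0.2,0],[0,0,0],100],
  [[0,-0.2,0],[0,0,0],100],
])

```text
clock: 19.6
tcp_pos: [0.5482, -0.2672, 0.3101]
orientation: [3.097, 0.507, -0.005]
contact_force: [-1.4, -1.4, -0.2]
grip_width: 0.0852
```

Run:
```python
from h import *
a=r.grab_frame("scene");b=r.grab_frame("top")
o=np.zeros((450,800,3),np.uint8);o[:,:450]=cv2.resize(a[130:310,220:400],(450,450),interpolation=2);o[:300,450:]=cv2.resize(b[130:260,220:371],(350,300),interpolation=2);cv2.imwrite("pics/c8.png",o)
s=r.get_obs();print(s["tcp_pos"],s["contact_force"])
```

```text
[ 0.5499478  -0.25892008  0.31062704] [0.05730009 0.23298655 0.93608953]
```

View pics/c8.png

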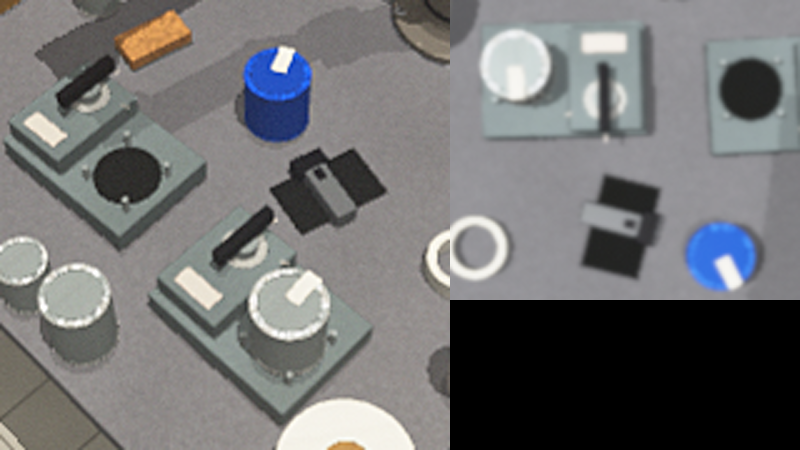

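The knob is back at rest, the scanner is on its mat, and everything else is in place. Handing in.

```bash
python3 -c "
from h import *
print(r.hand_in())"
```

```text
the job is handed in; nothing more can be done
None
```

I finished the job in order and handed it in at about 20 s; the hand-in reports no verdict.

- **Scan:** I held the scanner level, about 10 cm from the label, steady for about 2.7 s. The scanner's place came from the pictures. They put the window about 5 mm further back than planned, so I moved it 5 mm forward and 2 mm sideways before holding. I did not look again after that nudge.
- **Scanner back:** I laid it down at the pose where I picked it up. The last picture shows it right way up on the mat.
- **Knob:** I turned the loaded mixer's knob clockwise 1.23 rad. The turning moment rose from 0.4 to 1.4 Nm, which shows it reached the stop. I held it there for about 1.1 s and let go.
- **Last picture:** the knob is back along its rest line and the tin is still on its turntable. The empty mixer's knob is at rest, and the bystanders in view have not moved. The arm is clear of everything.

**One disagreement:** in the scene picture the scanner's head looked turned about 0.1 rad from where the gripper's own reading put it. I went with the gripper, because its flat pads hold the scanner square to the jaws. The label's direction was measured to within only about ±0.03 rad.

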